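# Step the sonar's swing arm one index hole to face the pipe

## Task

The sonar on the bearing rig is pinned looking between its two reflectors. Hook a fingertip under the pull ring, lift the spring index pin clear of its hole, swing the arm one hole so that the two-eyed sonar faces the round pipe, and let the pin drop fully home in that hole. Do not pinch or wrench the ring, keep off the sonar, and leave the reflectors and everything else on the bench where they stand.

Things in the scene. Friction and masses are not known exactly. Their poses are not given: they have to be found in the camera images.
- rig: sonar bearing rig fixed to the bench: aluminium sector plate 12 mm thick, curved edge 152 mm from the pivot, with 7 bushed index holes 125 mm from the pivot, 15 degrees (0.262 rad) apart, on the robot's side of it. Origin: pivot axis at bench height; x straight ahead, away from the robot (the sonar's view with the arm in the middle hole), y to the left, z up
- pan_arm (a joint): swing arm's angle about the upright pivot, rad. 0: middle hole, as at the start (play 0.006). Plus is counter-clockwise from above: the sonar turns to the rig's +y, the ring end goes to -y. Next holes at +0.262 and -0.262. Flat steel bar 32 mm wide, top at 22 mm, reaching 156 mm from the pivot towards the robot; 2 to 3 N at the ring turns it; with the pin up it stays where left
- index_pin (a joint): lift of the spring index pin, m: 0 fully home, 0.016 upper stop. The 9 mm round-nosed pin, 125 mm from the pivot, goes 10 mm into the plate: it is clear of the hole from 0.010 up, and let down between holes it rides on the plate at 0.010. The spring's push is 5 N when home, 7.5 N when raised 14 mm
- pull_ring: steel ring fixed on the index pin, 55 mm outside, 44 inside, wire 5.5; turns with the arm, rises with the pin. Origin: ring's centre, 70 mm above the bench with the pin home, 105 mm from the pivot; x along the arm from pin to pivot, y left, z up. It leans 55 degrees from upright, top (at 84 mm) towards the pivot, foot at 56: it opens back along the arm and up. The pin's barrel below ends at 48
- sonar: the sonar, fixed on the arm above the pivot: upright black bracket 48 mm wide carrying a green board with two round silver eyes 16 mm across that look along the arm, away from the ring. Origin: 12 mm ahead of the pivot on the arm's top at 22 mm; its top is at 79 mm; x is the direction of view, z up
- pipe: the round reflector: a grey plastic pipe 40 mm across standing upright on a round flange 60 mm across, 142 mm high in all; about 170 mm from the pivot, one hole's angle to the left or the right of straight ahead. Origin: centre of its underside
- panel: the flat reflector: a plywood panel 70 mm wide, 130 mm high and 6 mm thick standing on a foot 60 x 64 mm; about 170 mm from the pivot, on the other side of straight ahead from the pipe. Origin: centre of its underside
- wheel: spare rover wheel lying flat: black knobbly tyre 104 mm across and 48 mm high, red hub; a bystander. Origin: centre of its underside
- gear_motor: small yellow gear motor lying flat, 85 x 36 x 20 mm; a bystander. Origin: centre of its underside
- breadboard: white breadboard 165 x 55 x 9 mm with a small green controller board on it; a bystander. Origin: centre of its underside
- screwdriver: screwdriver lying flat, 170 mm long; a bystander. Origin: centre of its underside
- jar: glass jar with a steel lid, 58 mm across, 62 mm high; a bystander. Origin: centre of its underside
- power_bank: flat black power bank, 110 x 66 x 21 mm; a bystander. Origin: centre of its underside

How it is judged:
By the outcome, as a careful person would: the job done as asked, in the order asked, and still so for the second after the job is handed in, with the robot touching nothing.
It also fails if it takes over 35 s, if anything falls off the work surface, if the arm or the gripper's body presses on something with over 40 N, if the wrist force passes 120 N, or if a joint passes its speed limit or range.

## Robot

A 6-joint arm with a two-finger parallel gripper is mounted at the origin on the work surface. World frame = base frame: x ahead of the robot, y to its left, z up, the work surface at z = 0. Lengths are in m, angles in rad, forces in N, time in s.
With the tool pointing down it reaches from about 0.25 to 0.775 m from the base axis. Payload 4 kg.
Tool frame: the origin (TCP) lies on the centre line of the jaws, within the pads' length; the fingertips stand 19 mm ahead of it and the grasp point (between the pads) is the TCP; x points along the fingers, z is the direction in which the jaws open and shut, and the axes are right-handed (so a half turn about x gives the same grasp; the last joint's range is limited). The gripper opens to 94 mm and grips with 3 to 60 N. Pads are 16 mm wide; open, the fingers measure 119 mm over their backs; the gripper's body (75 mm by 177 mm) begins 78 mm behind the grasp point.
Start: joints at [-1.312, 0.087, 1.371, -0, 1.684, -0.103], TCP at [0.195, -0.514, 0.225] pointing down, gripper open.
Joint ranges: [-3.1, 3.1], [-0.76, 2.03], [0.27, 2.55], [-1.08, 4.22], [0.17, 2.65], [-2.57, 2.57]. Speed limits (rad/s): [2.79, 2.79, 3.14, 3.14, 3.14, 3.14].

## Interface

Orientations are given as [roll, pitch, yaw] about the fixed x, y, z axes, in that order (R = Rz(yaw) Ry(pitch) Rx(roll)).
In Python, from bench import robot, snapshot, camera_params gives the robot as it stands.
- The arm moves only by the tool step_arm, never from a script. Its argument "motion" is text: rows parted by semicolons, each of 7 numbers parted by spaces: the opening in per cent of the stroke, from 0 (shut) to 100 (fully open), then the shift along the tool's x, y, z in cm, then the turn, a rotation vector about the tool's x, y, z in rad. A call has 1 to 20 rows; each row shifts and turns the commanded pose from where the row before left it, along the tool's axes as they then stand; what a row does not reach is not made up. A row lasts 1/12 s, in which the tool goes at most 41.7 mm and 7.16 degrees, less where a joint would pass 70% of its speed; a pose out of reach is approached as far as the arm can. A call with a gripper value outside its range is refused whole. The fingers move at their own pace and stop on an object; the grip force is fixed at half the most. Time passes only in rows, so rows that do not move let the fingers close. It gives the time, the measured TCP pose, the force and the opening at its end, in the units of the state.
- robot.get_obs(): the state, without advancing time (a new reading comes with each control period).
- snapshot(name): name is "side" or "top"; returns the picture (400x640x3 uint8, red, green, blue); there is no depth.
- camera_params(name): a dict with "fx", "fy", "cx", "cy" (pixels), "R" (3x3) and "t" (3): a world point X has camera coordinates R X + t. Camera axes: x right, y down, z forward; pixel columns grow to the right and rows downward; lengths in m; the calibration is good to about 2 mm. A picture is of the moment at which its call begins. camera_params takes no time and is no camera call.
- robot.close_job(): hands the job in, once; it reports no verdict.
The state is a dict: "time": time; "joint_positions": joint angles; "qvel": joint speeds; "joint_torque": joint torques, N m; "tool_pos": TCP position; "ee_rot": TCP orientation; "wrist_force": force on the tool from outside, world axes, zero at the start; "wrist_torque": the same for the moment, N m; "width": finger opening in m.
Only numpy, scipy, OpenCV 4.12 (cv2) and the standard library are available. Lean on these libraries where they do the work, as an engineer would, in place of code of your own. Each camera call takes 0.05 s, during which the arm holds its last target.

## Working session

There is one attempt and no reset: what is moved stays moved. The work goes in short steps, Python scripts to look and compute and a tool call to move; the robot and the scene stay as the last step left them, time stands still between calls to the robot, and variables do not carry over. Pictures are saved under pics/ and viewed, and the job is handed in when it is done.

Besides the shell and the picture viewer there is one more tool, called after "Request:" by a JSON object that holds its "name" and its "arguments", one argument or row to a line. step_arm: Moves the arm, as the interface text tells. Its arguments: {"type":"object","properties":{"motion":{"type":"string"}},"required":["motion"]}

```bash
mkdir -p pics; ls; python3 - <<'E'
from bench import robot, snapshot, camera_params
import cv2,json
for n in("side","top"):
    cv2.imwrite(f"pics/{n}0.png",snapshot(n)[:,:,::-1]); print(n,camera_params(n))
o=robot.get_obs();print(o)
E
```

```text
pics
side {'fx': 445.99098753900535, 'fy': 445.99098753900535, 'cx': 320.8250218655262, 'cy': 204.9631956130615, 'R': array([[-0.8305034 , -0.5564249 , -0.02560144],
       [-0.27796001,  0.45382874, -0.84662725],
       [ 0.48270315, -0.69601064, -0.53157018]]), 't': array([0.53127038, 0.23001148, 0.72011544])}
top {'fx': 437.4460423188572, 'fy': 437.4460423188572, 'cx': 319.6676854948639, 'cy': 202.09530468249991, 'R': array([[-0.00217616, -0.99996758,  0.00775249],
       [-0.98906001,  0.00100882, -0.14751027],
       [ 0.14749767, -0.00798868, -0.98903014]]), 't': array([0.00875743, 0.63918397, 1.10518463])}
{'time': 0.1, 'joint_positions': array([-1.31208400e+00,  8.78801143e-02,  1.37207604e+00, -2.70324328e-05,
        1.68359617e+00, -1.03135269e-01]), 'qvel': array([-0.00057938, -0.00117578, -0.00380325,  0.00013207, -0.00041786,
        0.00141742]), 'joint_torque': array([ 1.83276730e-03, -3.41252875e+01, -3.03300583e+01,  7.19882967e-02,
        3.05083115e-02, -1.05864146e-04]), 'tool_pos': array([ 0.19455516, -0.51395951,  0.22343546]), 'ee_rot': array([3.05216621, 1.56883646, 1.84321446]), 'wrist_force': array([ 0.25814507,  0.17313594, -0.31399173]), 'wrist_torque': array([-0.00553925, -0.03698075, -0.03238518]), 'width': 0.09442339788229714}
```

View pics/side0.png

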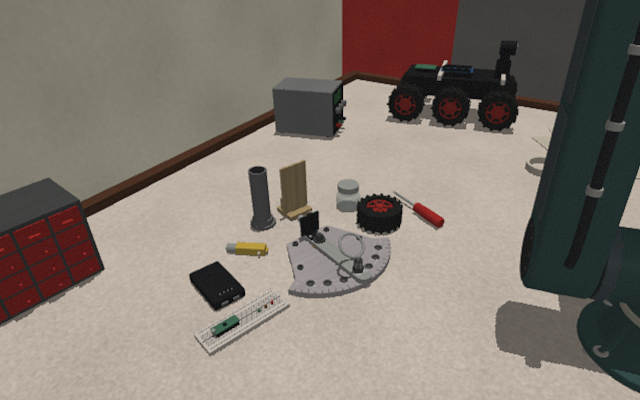

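View pics/top0.png

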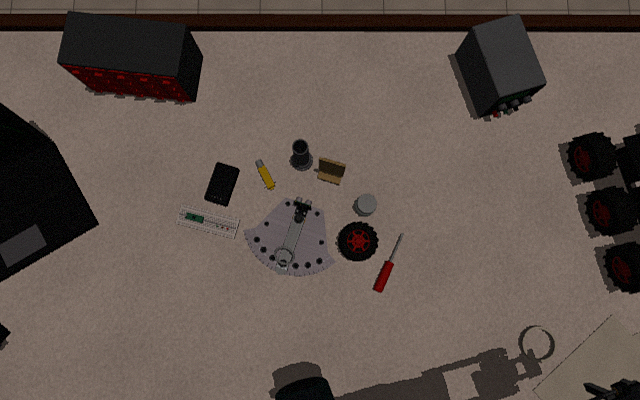

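The pipe stands left of the arm's line of sight at about (300,155) in the top view and the panel right at (331,170), so the swing is +0.262. The ring is at about (284,257) and the pivot/sonar at (302,208). I'll zoom in on these.

```bash
python3 - <<'E'
import cv2
a=cv2.imread("pics/top0.png")[130:290,230:350]; cv2.imwrite("pics/topz.png",cv2.resize(a,None,fx=3.7,fy=3.7,interpolation=cv2.INTER_CUBIC))
a=cv2.imread("pics/side0.png")[200:305,270:410]; cv2.imwrite("pics/sidez.png",cv2.resize(a,None,fx=5,fy=5,interpolation=cv2.INTER_CUBIC))
E
```

```text
(no output)
```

View pics/topz.png

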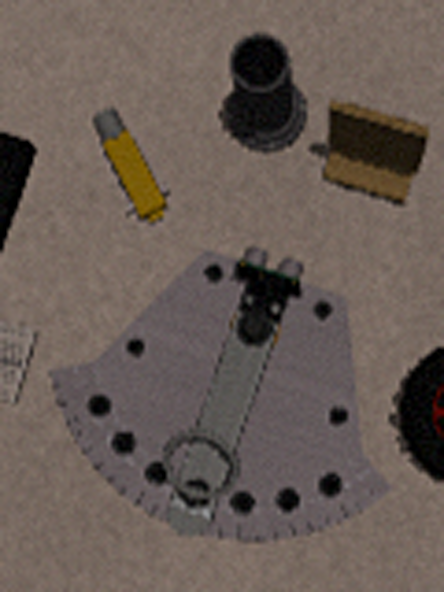

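View pics/sidez.png

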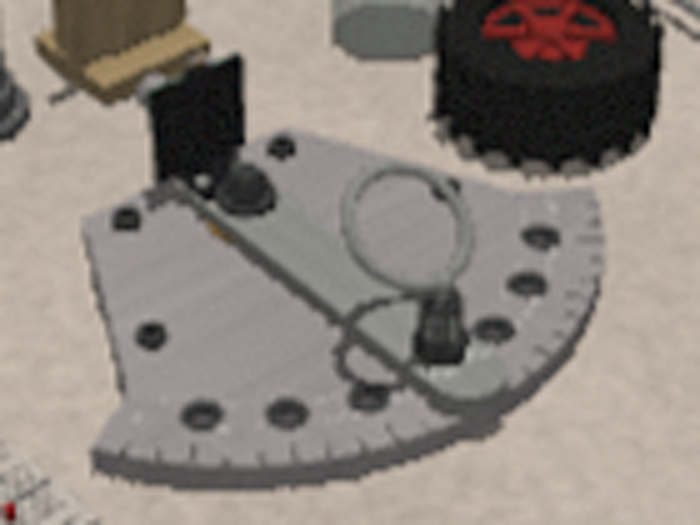

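The enlarged top view shows six free index holes: zoom (99,405), (123,442), (157,473), (243,503), (288,499) and (331,485). The pin sits between the third and fourth. The ring's circle is around (200,465). I'll fit the rig pose from the hole centroids in both views.

```bash
cat > h.py <<'E'
import numpy as np, cv2
from bench import camera_params
def ray(n,u,v,z):
    c=camera_params(n); R,t=c["R"],c["t"]
    d=R.T@np.array([(u-c["cx"])/c["fx"],(v-c["cy"])/c["fy"],1]); o=-R.T@t
    return o+d*(z-o[2])/d[2]
def proj(n,X):
    c=camera_params(n); p=c["R"]@np.asarray(X)+c["t"]
    return np.array([c["fx"]*p[0]/p[2]+c["cx"],c["fy"]*p[1]/p[2]+c["cy"]])
def blob(img,u,v,r,thr):
    g=cv2.cvtColor(img,cv2.COLOR_BGR2GRAY).astype(float)
    y,x=np.mgrid[:g.shape[0],:g.shape[1]]; w=np.clip(thr-g,0,None)*(np.hypot(x-u,y-v)<r)
    return (w*x).sum()/w.sum(),(w*y).sum()/w.sum()
E
python3 - <<'E'
from h import *
from scipy.optimize import least_squares
T=cv2.imread("pics/top0.png");S=cv2.imread("pics/side0.png")
tz=[(99,405),(123,442),(157,473),(243,503),(288,499),(331,485)]
sz=[(202,415),(287,414),(370,397),(495,330),(527,284),(541,237)]
k=[-3,-2,-1,1,2,3] # left to right ->
P={}
for n,I,L,f,o in(("top",T,tz,3.7,(230,130)),("side",S,sz,5,(270,200))):
    out=[]
    for u,v in L:
        u,v=(u+.5)/f+o[0]-.5,(v+.5)/f+o[1]-.5
        g=cv2.cvtColor(I,cv2.COLOR_BGR2GRAY)
        b=blob(I,u,v,4 if n=="top" else 5,70)
        out.append(ray(n,*b,0.012)[:2]); print(n,np.round((u,v),1),np.round(b,1),np.round(out[-1],4))
    P[n]=np.array(out)
    def res(p,Q=P[n]):
        a=p[2]+np.pi+np.array(k)*np.radians(15)   # left hole(+y) is at smaller angle
        return (np.c_[p[0]+.125*np.cos(a),p[1]+.125*np.sin(a)]-Q).ravel()
    r=least_squares(res,[.6,0,-.3]); print(n,"pivot,yaw",r.x,"rms",np.sqrt(np.mean(r.fun**2)))
E
```

```text
top [256.4 239.1] [256.4 239.2] [0.5442 0.1771]
top [262.9 249.1] [263.  249.2] [0.5174 0.159 ]
top [272.1 257.5] [272.  257.4] [0.4957 0.1348]
top [295.3 265.6] [295.2 265.3] [0.4746 0.073 ]
top [307.5 264.5] [307.5 264.7] [0.4763 0.0402]
top [319.1 260.7] [318.8 260.6] [0.487 0.01 ]
top pivot,yaw [ 0.59926309  0.06468056 -0.33054392] rms 0.0002319977840471968
side [310.  282.6] [310.  282.1] [0.5463 0.1761]
side [327.  282.4] [327.1 281.7] [0.5193 0.1576]
side [343.6 279. ] [343.9 278. ] [0.4975 0.1315]
side [368.6 265.6] [368.7 265.1] [0.4755 0.0721]
side [375.  256.4] [375.1 256. ] [0.4782 0.0397]
side [377.8 247. ] [377.8 246.6] [0.4885 0.0087]
side pivot,yaw [ 0.60083374  0.06296282 -0.33359908] rms 0.0005448888050137235
```

```bash
cat >> h.py <<'E'
from scipy.spatial.transform import Rotation as Ro
from bench import robot
PIV=np.array([.600,.064]); YAW=-.332
def ringpt(a,lift,along,up,left=0):  # ring-frame point -> world ; along from pivot negative = towards robot
    y=YAW+a; return np.r_[PIV+along*np.array([np.cos(y),np.sin(y)])+left*np.array([-np.sin(y),np.cos(y)]),up+lift]
def ring(a=0,lift=0,n=72):
    f=np.linspace(0,2*np.pi,n); r=.02475
    return np.array([ringpt(a,lift,-.105+r*np.cos(t)*np.sin(np.radians(55)),.070+r*np.cos(t)*np.cos(np.radians(55)),r*np.sin(t)) for t in f])
def now():
    o=robot.get_obs(); return o,o["tool_pos"],Ro.from_euler("xyz",o["ee_rot"]).as_matrix()
def toolR(yaw,th,sgn=1):
    h=np.array([np.cos(yaw),np.sin(yaw),0]); k=np.array([0,0,1.])
    x=np.cos(th)*h-np.sin(th)*k; w=np.sin(th)*h+np.cos(th)*k; z=sgn*w
    return np.c_[x,np.cross(z,x),z],x,w
def rel(Rt,pt):
    o,p,R=now(); return np.round(R.T@(pt-p)*100,2), np.round(Ro.from_matrix(R.T@Rt).as_rotvec(),3)
E
python3 - <<'E'
from h import *
o,p,R=now(); print(np.round(R,3))
th=np.radians(30)
c=ringpt(0,0,-.105+.0189,.0818)
for s in(1,-1):
    Rt,d,w=toolR(-.2,th,s)
    T=c-.007*d+.0472*w
    print(s,"contact",T,"pre",T-.012*w-.06*d, rel(Rt,T-.012*w-.06*d))
I=cv2.imread("pics/top0.png");S=cv2.imread("pics/side0.png")
for n,J,b in(("top",I,(230,350,130,290)),("side",S,(270,410,200,305))):
    f=4; A=cv2.resize(J[b[2]:b[3],b[0]:b[1]],None,fx=f,fy=f)
    for X in list(ring())+[np.r_[PIV,.022],np.r_[PIV+.17*np.array([np.cos(YAW+.262),np.sin(YAW+.262)]),0]]:
        u=proj(n,X); cv2.circle(A,(int((u[0]+.5-b[0])*f),int((u[1]+.5-b[2])*f)),1,(0,0,255),-1)
    cv2.imwrite(f"pics/chk_{n}.png",A)
E
```

```text
[[-0.001  0.935  0.354]
 [ 0.002  0.354 -0.935]
 [-1.     0.    -0.002]]
1 contact [0.53578995 0.08857873 0.1261764 ] pre [0.4789838  0.10009391 0.14578409] (array([  7.87,  48.34, -47.35]), array([-0.913, -0.955,  0.526]))
-1 contact [0.53578995 0.08857873 0.1261764 ] pre [0.4789838  0.10009391 0.14578409] (array([  7.87,  48.34, -47.35]), array([1.9  , 0.605, 1.099]))
```

View pics/chk_top.png

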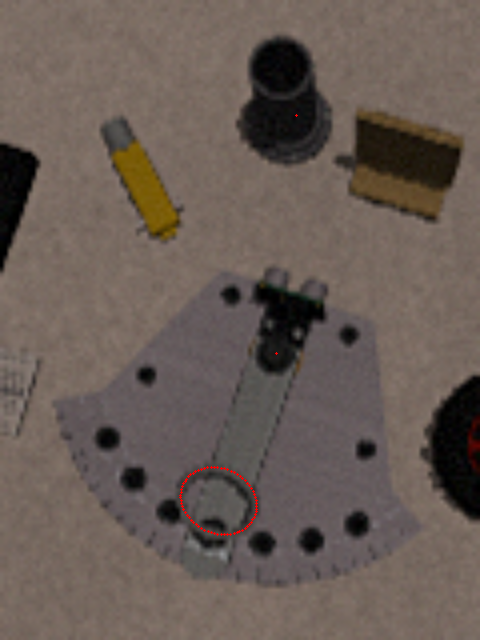

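View pics/chk_side.png

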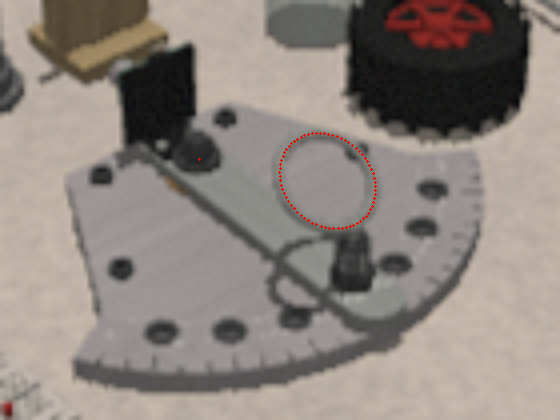

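The projected ring outline falls on the ring in both views and the pipe prediction lands on the pipe, so the pose holds. I'll move over at a safe height first, tool still down.

Request:
{"name": "step_arm", "arguments": {
  "motion": "100 -0.5 1.0 -1.2 0 0 0;100 -0.5 2.0 -2.3 0 0 0;100 -0.2 2.35 -2.7 0 0 0;100 -0.2 2.35 -2.7 0 0 0;100 -0.2 2.35 -2.7 0 0 0;100 -0.2 2.35 -2.7 0 0 0;100 -0.2 2.35 -2.7 0 0 0;100 -0.2 2.35 -2.7 0 0 0;100 -0.2 2.35 -2.7 0 0 0;100 -0.2 2.35 -2.7 0 0 0;100 0 2.35 -2.7 0 0 0;100 0 2.35 -2.7 0 0 0;100 0 2.35 -2.7 0 0 0;100 0 2.35 -2.7 0 0 0;100 0 2.35 -2.7 0 0 0;100 0 2.35 -2.7 0 0 0;100 0 2.35 -2.7 0 0 0;100 0 2.35 -2.7 0 0 0;100 0 2.0 -2.3 0 0 0;100 0 1.3 -1.2 0 0 0"
}}

```text
time: 1.77
tool_pos: [0.4275, 0.1135, 0.2498]
ee_rot: [-2.586, 1.569, 2.492]
wrist_force: [0.5, -0.4, 0.0]
width: 0.094
```

```bash
python3 - <<'E'
from h import *
Rt,d,w=toolR(-.2,np.radians(30),1)
c=ringpt(0,0,-.105+.0189,.0818); T=c-.007*d+.0472*w
print(rel(Rt,T-.012*w-.06*d)); print(now()[0]["joint_positions"],now()[1])
E
```

```text
(array([10.39,  4.33,  3.1 ]), array([-0.909, -0.956,  0.525]))
[ 1.30448820e-01 -1.57940731e-01  1.55855784e+00  1.01943636e-03
  1.74199095e+00  1.33619725e+00] [0.42754388 0.11351213 0.24977705]
```

Request:
{"name": "step_arm", "arguments": {
  "motion": "100 0 0 0 -0.065 -0.0683 0.0375;100 0 0 0 -0.065 -0.0683 0.0375;100 0 0 0 -0.065 -0.0683 0.0375;100 0 0 0 -0.065 -0.0683 0.0375;100 0 0 0 -0.065 -0.0683 0.0375;100 0 0 0 -0.065 -0.0683 0.0375;100 0 0 0 -0.065 -0.0683 0.0375;100 0 0 0 -0.065 -0.0683 0.0375;100 0 0 0 -0.065 -0.0683 0.0375;100 0 0 0 -0.065 -0.0683 0.0375;100 0 0 0 -0.065 -0.0683 0.0375;100 0 0 0 -0.065 -0.0683 0.0375;100 0 0 0 -0.065 -0.0683 0.0375;100 0 0 0 -0.065 -0.0683 0.0375;100 0 0 0 0 0 0"
}}

```text
time: 3.02
tool_pos: [0.425, 0.1093, 0.2447]
ee_rot: [-0.008, 0.527, -0.205]
wrist_force: [-1.0, -0.5, -0.9]
width: 0.0943
```

```bash
python3 - <<'E'
from h import *
Rt,d,w=toolR(-.2,np.radians(30),1)
c=ringpt(0,0,-.105+.0189,.0818); T=c-.007*d+.0472*w
print(rel(Rt,T-.012*w-.06*d)); o=now()[0];print(np.round(o["joint_positions"],3),now()[1],o["time"])
from bench import snapshot
cv2.imwrite("pics/s1.png",snapshot("side")[:,:,::-1])
E
```

```text
(array([ 9.7 ,  0.24, -5.8 ]), array([ 0.005, -0.003,  0.004]))
[ 0.601 -0.699  2.238 -0.875  0.949  1.084] [0.42504438 0.10930421 0.24469875] 3.0167
```

View pics/s1.png

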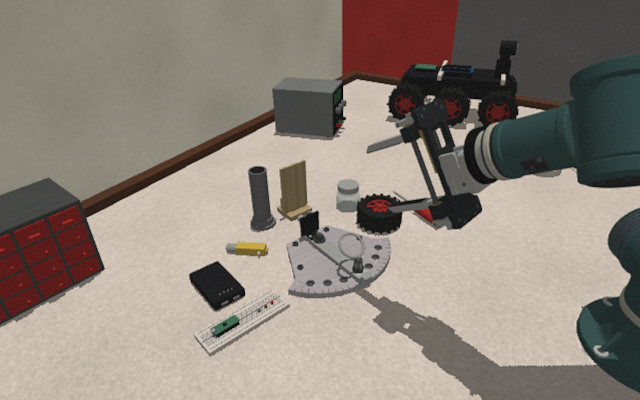

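The picture shows the gripper tilted as planned, with the lower finger at (405,207), behind and above the ring at (350,245). Next I go to the pre-insert point.

Request:
{"name": "step_arm", "arguments": {
  "motion": "100 1.0 0 -0.6 0 0 0;100 1.6 0.05 -1.0 0 0 0;100 1.8 0.05 -1.1 0 0 0;100 1.8 0.05 -1.1 0 0 0;100 1.6 0.05 -0.9 0.003 -0.002 0.002;100 1.2 0.04 -0.7 0.002 -0.001 0.002;100 0.7 0 -0.4 0 0 0;100 0 0 0 0 0 0"
}}

```text
time: 3.73
tool_pos: [0.4829, 0.1008, 0.1506]
ee_rot: [0.005, 0.522, -0.203]
wrist_force: [-0.0, -0.7, 0.5]
width: 0.0937
```

```bash
python3 - <<'E'
from h import *
Rt,d,w=toolR(-.2,np.radians(30),1)
c=ringpt(0,0,-.105+.0189,.0818); T=c-.007*d+.0472*w
print(rel(Rt,T-.012*w-.06*d)); o=now()[0];print(np.round(o["joint_positions"],3),now()[1],o["time"])
from bench import snapshot
for n,b in(("side",(280,440,150,280)),("top",(230,350,180,320))):
    A=snapshot(n)[:,:,::-1][b[2]:b[3],b[0]:b[1]]; A=cv2.resize(A,None,fx=4,fy=4,interpolation=cv2.INTER_CUBIC)
    # predicted finger inner-face tip corners
    o,p,R=now()
    for y in(-.008,.008):
        u=proj(n,p+R@np.array([.019,y,-.0472])); cv2.circle(A,(int((u[0]+.5-b[0])*4),int((u[1]+.5-b[2])*4)),2,(0,0,255),-1)
    cv2.imwrite(f"pics/p2_{n}.png",A)
E
```

```text
(array([-0.08, -0.15, -0.6 ]), array([-0.006,  0.001,  0.002]))
[ 0.445 -0.463  2.322 -1.076  0.636  1.345] [0.48291562 0.10082295 0.15055054] 3.7333
```

View pics/p2_side.png

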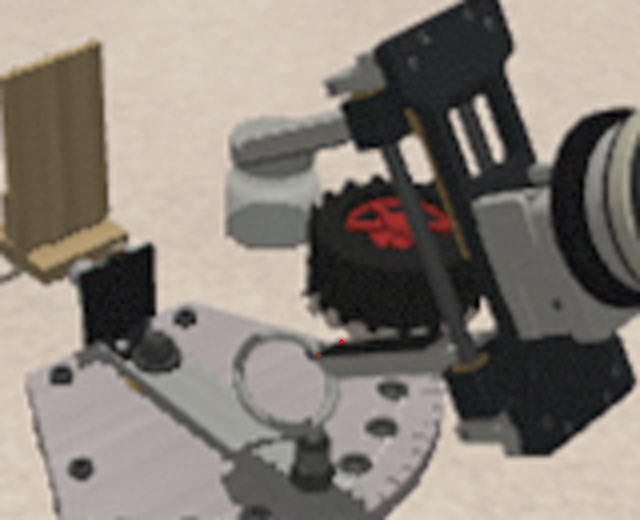

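View pics/p2_top.png

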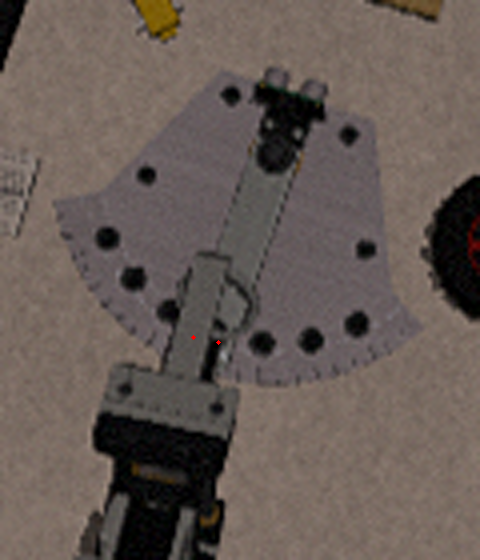

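Joint 4 is against its limit (-1.076, limit -1.08), which left the pose 6 mm short. A steeper pitch (40°) and a less twisted yaw (-0.05) should free it. I'll back off and reorient.

Request:
{"name": "step_arm", "arguments": {
  "motion": "100 -1.0 0 0.3 0 0 0;100 -1.5 0 0.5 0 0 0;100 -1.0 0 0.3 0 0 0;100 0 0 0 0 0 0"
}}

```text
time: 4.17
tool_pos: [0.4583, 0.1079, 0.1831]
ee_rot: [0.011, 0.514, -0.195]
wrist_force: [0.3, 0.8, 0.5]
width: 0.0938
```

```bash
cat >> h.py <<'E'
TH=np.radians(40); TY=-.05
Rt,d,w=toolR(TY,TH,1)
def target(a=0,lift=0):   # TCP with finger face touching top wire
    return ringpt(a,lift,-.105+.0185,.0821)-.007*d+.0472*w
E
python3 - <<'E'
from h import *
T=target(); print(rel(Rt,T-.012*w-.07*d)); o=now()[0];print(np.round(o["joint_positions"],3),now()[1],o["time"])
E
```

```text
(array([ 3.46, -0.91, -0.86]), array([-0.094,  0.185,  0.118]))
[ 0.514 -0.57   2.312 -0.99   0.745  1.253] [0.45831966 0.10786679 0.18309831] 4.1667
```

Request:
{"name": "step_arm", "arguments": {
  "motion": "100 0 0 0 -0.024 0.046 0.03;100 0 0 0 -0.024 0.046 0.03;100 0 0 0 -0.024 0.046 0.03;100 0 0 0 -0.024 0.046 0.03;100 0 0 0 0 0 0"
}}

```text
time: 4.58
tool_pos: [0.4595, 0.1056, 0.1825]
ee_rot: [-0.002, 0.697, -0.055]
wrist_force: [0.7, 0.2, 0.4]
width: 0.0941
```

```bash
python3 - <<'E'
from h import *
T=target(); print(rel(Rt,T-.012*w-.07*d)); o=now()[0];print(np.round(o["joint_positions"],3),now()[1],o["time"])
E
```

```text
(array([ 3.3 , -1.04, -0.36]), array([-0.001,  0.001,  0.004]))
[ 0.287 -0.63   2.24  -0.396  0.727  0.525] [0.45948324 0.10564953 0.18245613] 4.5833
```

Request:
{"name": "step_arm", "arguments": {
  "motion": "100 0.8 -0.3 -0.1 0 0 0.004;100 1.0 -0.3 -0.1 0 0 0;100 1.0 -0.3 -0.1 0 0 0;100 0.5 -0.14 -0.06 0 0 0;100 0 0 0 0 0 0;100 0 0 0 0 0 0"
}}

```text
time: 5.08
tool_pos: [0.4798, 0.0949, 0.1541]
ee_rot: [-0.003, 0.702, -0.05]
wrist_force: [0.4, 0.1, -0.1]
width: 0.0944
```

```bash
cat >> h.py <<'E'
from bench import snapshot
def show(tag,names=("side","top"),a=None,lift=0):
    for n,b in(("side",(280,440,150,280)),("top",(230,350,180,320))):
        if n not in names: continue
        A=snapshot(n)[:,:,::-1][b[2]:b[3],b[0]:b[1]]; A=cv2.resize(A,None,fx=4,fy=4,interpolation=cv2.INTER_CUBIC)
        o,p,R=now(); P=[p+R@np.array([.019,y,-.0472]) for y in(-.008,.008)]
        if a is not None: P+=list(ring(a,lift,40))
        for X in P:
            u=proj(n,X); cv2.circle(A,(int((u[0]+.5-b[0])*4),int((u[1]+.5-b[2])*4)),1,(0,0,255),-1)
        cv2.imwrite(f"pics/{tag}_{n}.png",A)
def stat():
    o=now()[0]; print("t",o["time"],"q",np.round(o["joint_positions"],3),"F",np.round(o["wrist_force"],1),"p",np.round(o["tool_pos"],4))
E
python3 - <<'E'
from h import *
T=target(); print(rel(Rt,T-.012*w-.07*d),rel(Rt,T-.012*w)[0]); stat(); show("p3")
E
```

```text
(array([-0.12, -0.08,  0.48]), array([ 0.003, -0.004,  0.   ])) [ 6.88 -0.08  0.5 ]
t 5.0833 q [ 0.216 -0.558  2.26  -0.354  0.618  0.463] F [ 0.4  0.1 -0.1] p [0.4798 0.0949 0.1541]
```

View pics/p3_side.png

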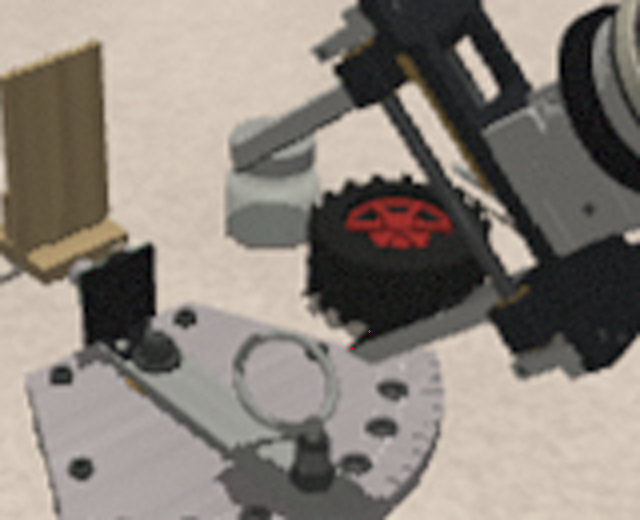

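View pics/p3_top.png

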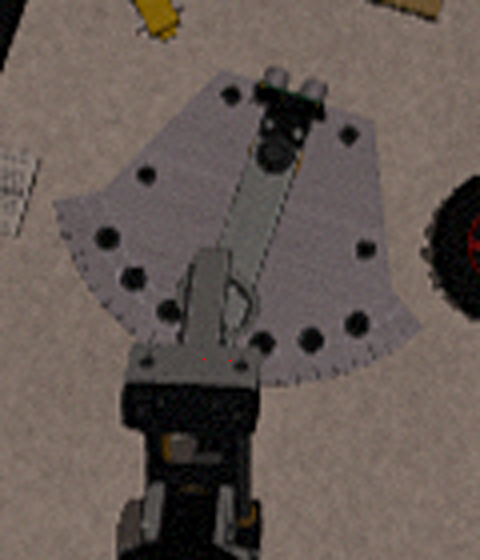

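The finger is now in line with the ring opening: its tip is at side-view zoom (355,350), the ring at (285,380). Joint limits are clear, so I insert along the finger.

Request:
{"name": "step_arm", "arguments": {
  "motion": "100 0.3 -0.04 0.2 0 0 0;100 0.6 -0.04 0.2 0 0 0;100 0.9 0 0 0 0 0;100 0.9 0 0 0 0 0;100 0.9 0 0 0 0 0;100 0 0 0 0 0 0"
}}

```text
time: 5.68
tool_pos: [0.5103, 0.0923, 0.1331]
ee_rot: [-0.004, 0.704, -0.051]
wrist_force: [0.4, -0.4, -0.9]
width: 0.0937
```

```bash
python3 - <<'E'
from h import *
T=target(); print(rel(Rt,T-.012*w)); stat(); show("p4",("side",),0)
E
```

```text
(array([3.18, 0.03, 0.14]), array([ 0.003, -0.005,  0.   ]))
t 5.6833 q [ 0.182 -0.441  2.239 -0.364  0.518  0.468] F [ 0.4 -0.4 -0.9] p [0.5103 0.0923 0.1331]
```

View pics/p4_side.png

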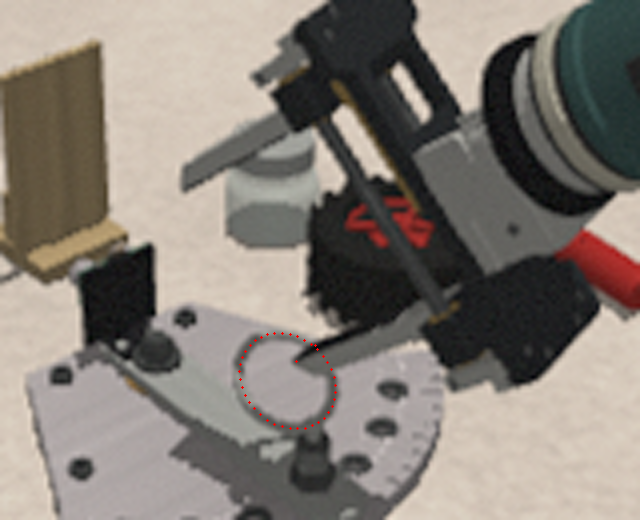

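The ring outline still matches, and the fingertip at zoom (297,360) is about to enter the opening with no contact force. I continue in.

Request:
{"name": "step_arm", "arguments": {
  "motion": "100 0.7 0 0 0 0 0;100 0.9 0 0.05 0 0 0;100 0.9 0 0.05 0 0 0;100 0.6 0 0 0 0 0;100 0.1 0 0 0 0 0;100 0 0 0 0 0 0"
}}

```text
time: 6.23
tool_pos: [0.5351, 0.0913, 0.1142]
ee_rot: [-0.003, 0.702, -0.05]
wrist_force: [-0.4, 0.2, -0.0]
width: 0.0937
```

```bash
python3 - <<'E'
from h import *
T=target(); print(rel(Rt,T-.012*w)); stat(); show("p5",("side","top"),0)
E
```

```text
(array([ 0.07,  0.  , -0.02]), array([ 0.003, -0.004, -0.   ]))
t 6.2333 q [ 0.164 -0.342  2.22  -0.393  0.436  0.495] F [-0.4  0.2 -0. ] p [0.5351 0.0913 0.1142]
```

View pics/p5_side.png

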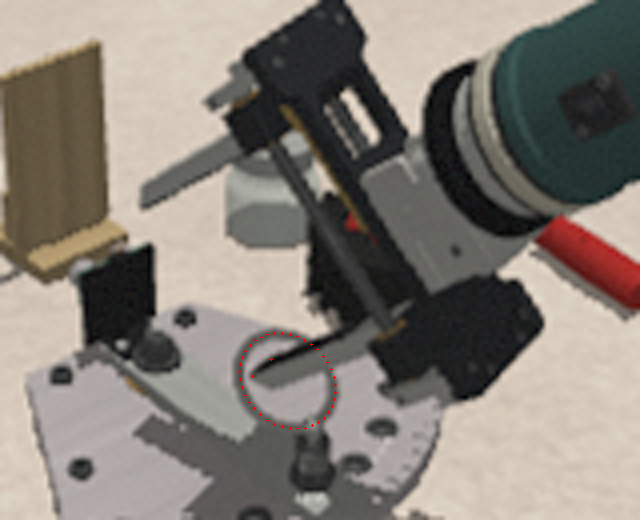

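View pics/p5_top.png

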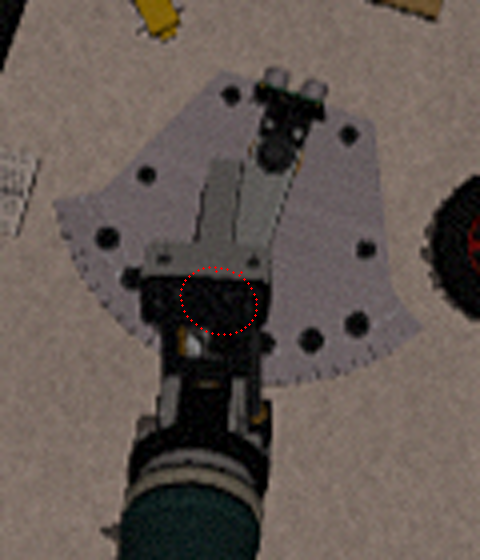

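The finger passes through the ring opening, with its tip at zoom (255,375) inside the ring and no force. I bring the pad face up to just under the top wire.

Request:
{"name": "step_arm", "arguments": {
  "motion": "100 0 0 0.3 0 0 0;100 0 0 0.3 0 0 0;100 0 0 0.3 0 0 0;100 0 0 0 0 0 0;100 0 0 0 0 0 0"
}}

```text
time: 6.75
tool_pos: [0.5394, 0.091, 0.1193]
ee_rot: [-0.003, 0.706, -0.05]
wrist_force: [-4.2, 1.4, -2.8]
width: 0.0941
```

Request:
{"name": "step_arm", "arguments": {
  "motion": "100 -0.13 0 0.15 0 0 0;100 -0.13 0 0.15 0 0 0;100 -0.13 0 0.15 0 0 0;100 0 0 0 0 0 0;100 0 0 0 0 0 0"
}}

```text
time: 7.17
tool_pos: [0.5394, 0.091, 0.1254]
ee_rot: [-0.003, 0.706, -0.051]
wrist_force: [-4.6, 2.0, -5.2]
width: 0.0938
```

```bash
python3 - <<'E'
from h import *
T=target(); print(rel(Rt,T),"world err mm",np.round((now()[1]-T)*1e3,1)); stat(); show("p6",("side",),0)
E
```

```text
(array([0.46, 0.02, 0.04]), array([ 0.003, -0.008,  0.   ])) world err mm [-3.7  0.   2.7]
t 7.1667 q [ 0.16  -0.347  2.196 -0.363  0.464  0.462] F [-4.6  2.  -5.2] p [0.5394 0.091  0.1254]
```

View pics/p6_side.png

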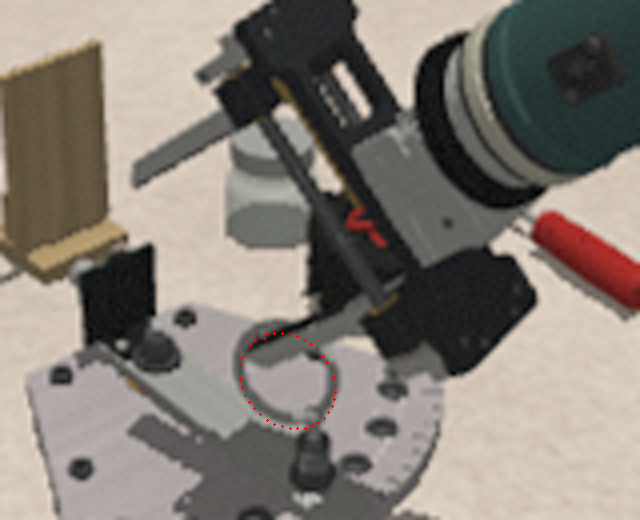

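The ring rides on the finger and has risen, with 5.2 N down on the tool. I'll measure the lift by overlaying candidate lifts.

```bash
python3 - <<'E'
from h import *
show("p7",("side",),0,.006)
# ring left-most/bottom edge columns: dark wire vs. bright; print predicted foot & top pixel for lifts
for L in(0,.003,.006,.009,.012): print(L,np.round(proj("side",ring(0,L)[0]),1),np.round(proj("side",ring(0,L)[36]),1))
E
```

```text
0 [344.8 233.8] [358.8 255.4]
0.003 [344.8 232.6] [358.8 254.1]
0.006 [344.8 231.3] [358.9 252.9]
0.009 [344.8 230. ] [358.9 251.6]
0.012 [344.8 228.7] [358.9 250.4]
```

View pics/p7_side.png

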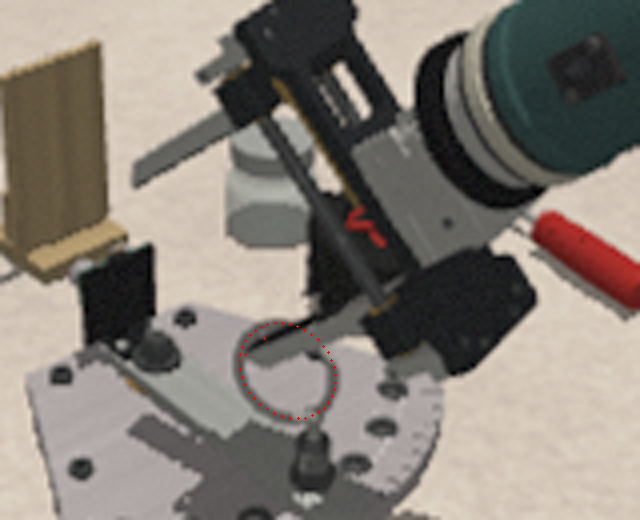

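The overlay at 6 mm lift fits. I raise another 7 mm to about 13 mm, below the 16 mm stop.

Request:
{"name": "step_arm", "arguments": {
  "motion": "100 -0.15 0 0.18 0 0 0;100 -0.15 0 0.18 0 0 0;100 -0.15 0 0.18 0 0 0;100 0 0 0 0 0 0;100 0 0 0 0 0 0"
}}

```text
time: 7.68
tool_pos: [0.5394, 0.0909, 0.1323]
ee_rot: [-0.004, 0.706, -0.051]
wrist_force: [-5.0, 2.7, -8.1]
width: 0.0943
```

```bash
python3 - <<'E'
from h import *
stat(); show("p8",("side",),0,.013)
o,p,R=now()
print("swing shift tool cm", np.round(R.T@(ringpt(.262,0,-.0865,0)-ringpt(0,0,-.0865,0))*100,2))
for k in range(1,6): print(np.round(R.T@(ringpt(.262*k/5,0,-.0865,0)-ringpt(.262*(k-1)/5,0,-.0865,0))*100,3))
E
```

```text
t 7.6833 q [ 0.16  -0.357  2.188 -0.35   0.482  0.447] F [-5.   2.7 -8.1] p [0.5394 0.0909 0.1323]
swing shift tool cm [-0.26 -2.23 -0.23]
[-0.087 -0.438 -0.076]
[-0.069 -0.444 -0.061]
[-0.052 -0.448 -0.046]
[-0.034 -0.451 -0.03 ]
[-0.016 -0.453 -0.015]
```

View pics/p8_side.png

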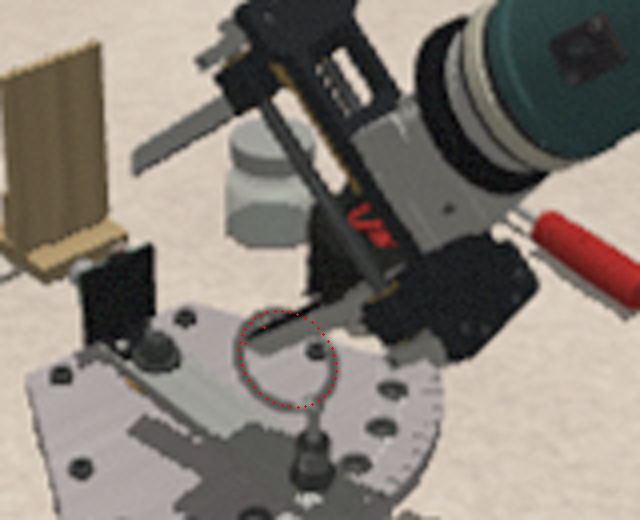

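The overlay at 13 mm lift fits and the force of 8 N is below any stop jump, so the pin is clear. I swing.

Request:
{"name": "step_arm", "arguments": {
  "motion": "100 -0.045 -0.22 -0.04 0 0 0;100 -0.042 -0.22 -0.036 0 0 0;100 -0.036 -0.22 -0.032 0 0 0;100 -0.033 -0.22 -0.03 0 0 0;100 -0.028 -0.22 -0.024 0 0 0;100 -0.024 -0.22 -0.022 0 0 0;100 -0.018 -0.23 -0.016 0 0 0;100 -0.016 -0.23 -0.014 0 0 0;100 -0.01 -0.23 -0.01 0 0 0;100 -0.008 -0.22 -0.006 0 0 0;100 0 0 0 0 0 0;100 0 0 0 0 0 0"
}}

```text
time: 8.73
tool_pos: [0.5366, 0.0685, 0.1348]
ee_rot: [-0.004, 0.701, -0.051]
wrist_force: [0.5, 1.8, -7.5]
width: 0.0937
```

```bash
python3 - <<'E'
from h import *
stat(); show("p9",("side","top"),.262,.013)
E
```

```text
t 8.7333 q [ 0.086 -0.391  2.207 -0.232  0.471  0.293] F [ 0.5  1.8 -7.5] p [0.5366 0.0685 0.1348]
```

View pics/p9_side.png

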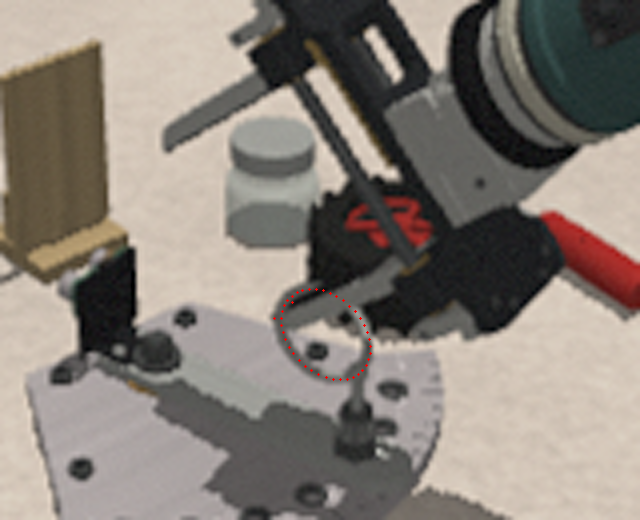

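View pics/p9_top.png

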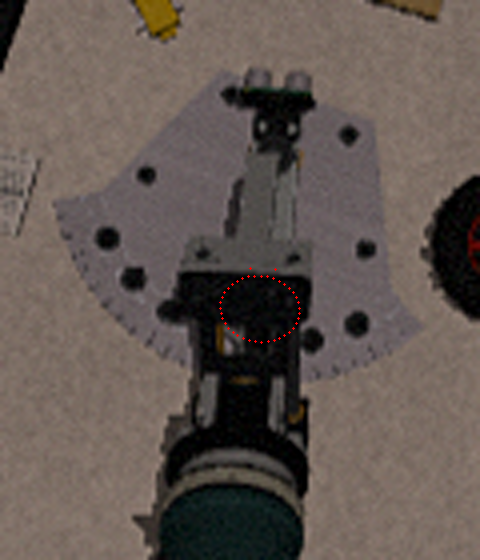

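```bash
python3 - <<'E'
from h import *
A=cv2.imread("pics/top0.png"); B=snapshot("top")[:,:,::-1].copy(); cv2.imwrite("pics/top9.png",B)
for I in(A,B):
    a=I[190:225,285:320]; print(a.shape); 
out=np.hstack([cv2.resize(I[192:222,285:317],None,fx=12,fy=12,interpolation=cv2.INTER_NEAREST) for I in(A,B)]); cv2.imwrite("pics/eyes.png",out)
E
```

```text
(35, 35, 3)
(35, 35, 3)
```

View pics/eyes.png

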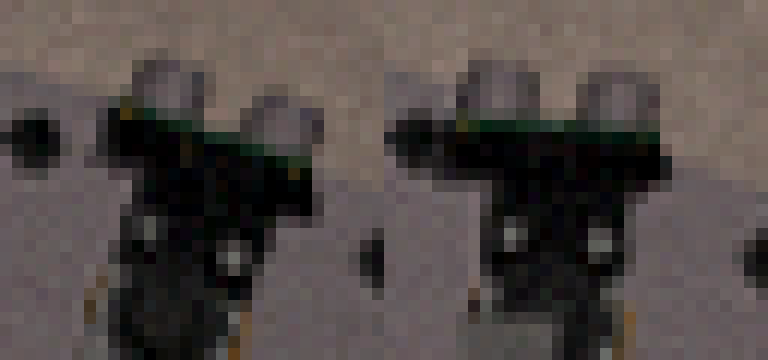

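The board's green top edge runs from (128,118) to (312,165) before, and from (460,125) to (660,138) now. I'll fit lines to the green pixels for the angle.

```bash
cat >> h.py <<'E'
def board(I):
    a=I[192:222,285:317].astype(float); b,g,r=a[...,0],a[...,1],a[...,2]
    w_=np.clip(g-np.maximum(r,b)-6,0,None); y,x=np.nonzero(w_); ww=w_[y,x]
    X=np.array([ray("top",u+285,v+192,.075)[:2] for u,v in zip(x,y)]); m=np.average(X,axis=0,weights=ww)
    C=np.cov((X-m).T,aweights=ww); e=np.linalg.eigh(C)[1][:,1]; e*=np.sign(e[1])
    return len(x),m,np.arctan2(-e[0],e[1])  # yaw of x axis
E
python3 - <<'E'
from h import *
for f in("top0","top9"):
    n,m,a=board(cv2.imread(f"pics/{f}.png")); q=m-PIV; print(f,n,np.round(m,4),"yaw line",round(a,3),"yaw centre",round(np.arctan2(q[1],q[0]),3),np.hypot(*q))
E
```

```text
top0 16 [0.6315 0.049 ] yaw line -0.313 yaw centre -0.443 0.03487545031297856
top9 17 [0.6342 0.0631] yaw line -0.101 yaw centre -0.026 0.03418620897360771
```

The board line gives about 0.21 rad and the board centre disagrees, so both are too coarse to use. The side overlay suggests the ring is about 1 px short of +0.262. I lower until the pin either enters or rides on the plate, watching force.

Request:
{"name": "step_arm", "arguments": {
  "motion": "100 0.1 0 -0.12 0 0 0;100 0.1 0 -0.12 0 0 0;100 0.1 0 -0.12 0 0 0;100 0 0 0 0 0 0;100 0 0 0 0 0 0"
}}

```text
time: 9.3
tool_pos: [0.5364, 0.0691, 0.1298]
ee_rot: [-0.003, 0.701, -0.05]
wrist_force: [-1.4, 0.5, -6.8]
width: 0.0939
```

```bash
python3 - <<'E'
from h import *
stat(); show("q1",("side",),.262,.009)
E
```

```text
t 9.3 q [ 0.087 -0.384  2.213 -0.238  0.458  0.299] F [-1.4  0.5 -6.8] p [0.5364 0.0691 0.1298]
```

View pics/q1_side.png

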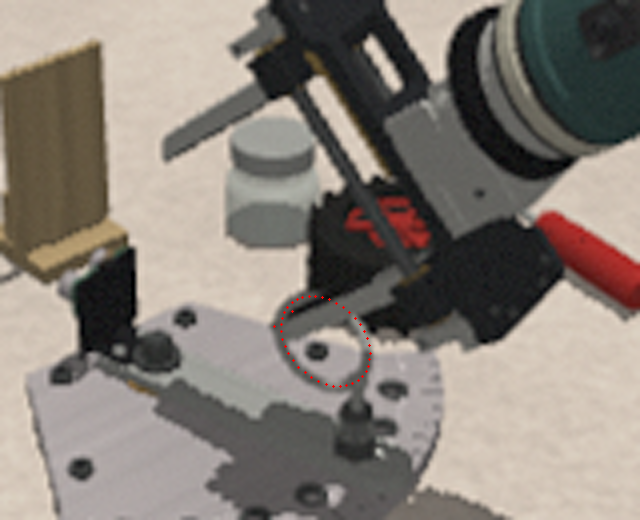

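The ring outline sits about 5 zoom px left of the +0.262 overlay, which is about 0.03 rad short and agrees with the board line. I nudge 2.5 mm further at this height.

Request:
{"name": "step_arm", "arguments": {
  "motion": "100 0 -0.08 0 0 0 0;100 0 -0.08 0 0 0 0;100 0 -0.09 0 0 0 0;100 0 0 0 0 0 0;100 0 0 0 0 0 0"
}}

```text
time: 9.77
tool_pos: [0.5364, 0.0666, 0.1301]
ee_rot: [-0.003, 0.701, -0.049]
wrist_force: [0.6, 3.0, -7.4]
width: 0.0941
```

```bash
python3 - <<'E'
from h import *
stat(); show("q2",("side",),.262,.009)
B=snapshot("top")[:,:,::-1].copy(); print(board(B))
E
```

```text
t 9.7667 q [ 0.079 -0.386  2.215 -0.223  0.457  0.281] F [ 0.6  3.  -7.4] p [0.5364 0.0666 0.1301]
(14, array([0.63489597, 0.0630747 ]), np.float64(-0.05541202562366668))
```

View pics/q2_side.png

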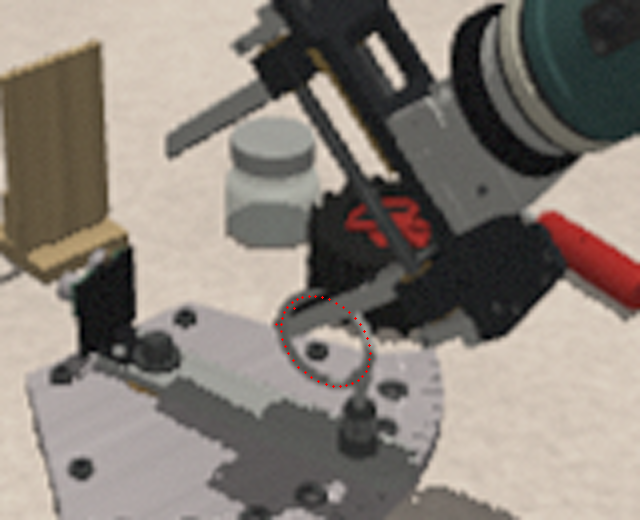

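Still about 2–3 zoom px (0.015 rad) short. I nudge 1 mm more, then lower.

Request:
{"name": "step_arm", "arguments": {
  "motion": "100 0 -0.1 0 0 0 0;100 0 0 0 0 0 0;100 0.1 0 -0.12 0 0 0;100 0.1 0 -0.12 0 0 0;100 0 0 0 0 0 0;100 0 0 0 0 0 0"
}}

```text
time: 10.37
tool_pos: [0.537, 0.0655, 0.1283]
ee_rot: [-0.003, 0.698, -0.05]
wrist_force: [-1.6, 1.3, -0.9]
width: 0.0939
```

```bash
python3 - <<'E'
from h import *
stat(); show("q3",("side",),.262,.008)
B=snapshot("top")[:,:,::-1].copy(); print(board(B))
E
```

```text
t 10.3667 q [ 0.075 -0.383  2.218 -0.222  0.448  0.277] F [-1.6  1.3 -0.9] p [0.537  0.0655 0.1283]
(12, array([0.63466417, 0.06735039]), np.float64(-0.14177189201200033))
```

View pics/q3_side.png

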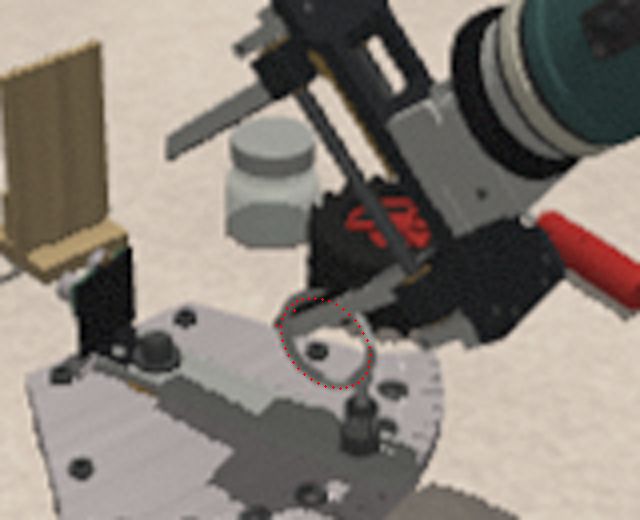

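Vertical force is down to 0.9 N, so the pin now rides on the plate at 10 mm near the hole. I'll measure the arm angle from the dark pin barrel, calibrated against the starting picture.

```bash
cat >> h.py <<'E'
def barrel(I,a0):
    u,v=proj("side",ringpt(a0,0,-.125,.036)); return np.array(blob(I,u,v,5.5,75)),np.array([u,v])
E
python3 - <<'E'
from h import *
A=cv2.imread("pics/side0.png"); B=snapshot("side")[:,:,::-1].copy(); cv2.imwrite("pics/side_q3.png",B)
b,p=barrel(A,0); off=b-p; print("a=0",b,p,off)
a=.25
for _ in range(6):
    b,p=barrel(B,a); 
    f=lambda x:proj("side",ringpt(x,0,-.125,.036))
    g=(f(a+.01)-f(a-.01))/.02; r=b-off-p; a+=g@r/(g@g); print(a,r)
out=np.hstack([cv2.resize(I[235:275,y:y+40],None,fx=9,fy=9,interpolation=cv2.INTER_NEAREST) for I,y in((A,335),(B,348))]);cv2.imwrite("pics/bar.png",out)
E
```

```text
a=0 [357.64237415 263.66867017] [358.0885254  263.59187914] [-0.44615125  0.07679103]
0.2609045345181262 [1.00084478 0.3279598 ]
0.267505712139284 [0.7767177  0.37422382]
0.27590814166076866 [0.71586859 0.18079223]
0.28765077141663387 [ 0.69775486 -0.06721701]
0.30202320155682927 [ 0.7214514  -0.21821877]
0.3154460049774015 [ 0.55225236 -0.321203  ]
```

View pics/bar.png

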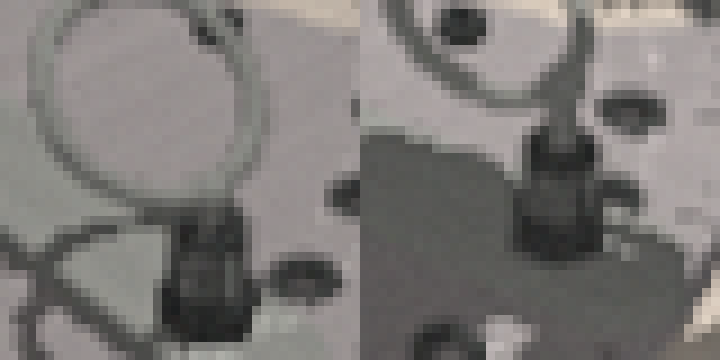

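```bash
python3 - <<'E'
from h import *
f=lambda x:proj("side",ringpt(x,0,-.125,.03))-proj("side",ringpt(0,0,-.125,.03))
for x in(.22,.23,.24,.25,.262,.275,.29): print(x,np.round(f(x),2))
E
```

```text
0.22 [ 9.43 -6.4 ]
0.23 [ 9.8  -6.72]
0.24 [10.16 -7.03]
0.25 [10.51 -7.35]
0.262 [10.92 -7.74]
0.275 [11.36 -8.16]
0.29 [11.86 -8.65]
```

```bash
python3 - <<'E'
from h import *
for k in(0,1): print(k,[np.round(proj("side",ringpt(.2618*k,0,-.125,z)),2) for z in(.012,.022,.03)])
A=cv2.imread("pics/side0.png"); B=cv2.imread("pics/side_q3.png")
A9=cv2.imread("pics/top9.png")
# dark column extents of barrel rows
for n,I,u0,rows in(("a0",A,358,range(262,273)),("now",B,370,range(252,264))):
    g=cv2.cvtColor(I,cv2.COLOR_BGR2GRAY)
    for r in rows: print(n,r,list(g[r,u0-8:u0+9]))
E
```

```text
0 [array([357.86, 273.11]), array([357.95, 269.18]), array([358.03, 266.  ])]
1 [array([368.66, 265.31]), array([368.82, 261.41]), array([368.95, 258.26])]
a0 262 [np.uint8(143), np.uint8(143), np.uint8(147), np.uint8(112), np.uint8(63), np.uint8(45), np.uint8(49), np.uint8(52), np.uint8(50), np.uint8(53), np.uint8(46), np.uint8(45), np.uint8(91), np.uint8(139), np.uint8(150), np.uint8(149), np.uint8(150)]
a0 263 [np.uint8(142), np.uint8(144), np.uint8(147), np.uint8(107), np.uint8(57), np.uint8(55), np.uint8(67), np.uint8(62), np.uint8(57), np.uint8(50), np.uint8(70), np.uint8(57), np.uint8(99), np.uint8(141), np.uint8(151), np.uint8(136), np.uint8(118)]
a0 264 [np.uint8(143), np.uint8(144), np.uint8(146), np.uint8(106), np.uint8(56), np.uint8(72), np.uint8(73), np.uint8(69), np.uint8(65), np.uint8(59), np.uint8(86), np.uint8(68), np.uint8(96), np.uint8(142), np.uint8(139), np.uint8(99), np.uint8(70)]
a0 265 [np.uint8(141), np.uint8(143), np.uint8(141), np.uint8(90), np.uint8(49), np.uint8(67), np.uint8(66), np.uint8(58), np.uint8(60), np.uint8(56), np.uint8(85), np.uint8(69), np.ui
[... 4126 characters left out ...]
), np.uint8(51), np.uint8(40), np.uint8(43), np.uint8(41), np.uint8(44), np.uint8(41), np.uint8(45), np.uint8(44), np.uint8(41), np.uint8(47), np.uint8(124), np.uint8(106), np.uint8(84), np.uint8(81)]
now 262 [np.uint8(89), np.uint8(91), np.uint8(76), np.uint8(57), np.uint8(45), np.uint8(40), np.uint8(45), np.uint8(41), np.uint8(46), np.uint8(45), np.uint8(37), np.uint8(37), np.uint8(47), np.uint8(115), np.uint8(103), np.uint8(128), np.uint8(106)]
now 263 [np.uint8(90), np.uint8(87), np.uint8(85), np.uint8(79), np.uint8(70), np.uint8(56), np.uint8(45), np.uint8(41), np.uint8(44), np.uint8(47), np.uint8(53), np.uint8(63), np.uint8(72), np.uint8(79), np.uint8(86), np.uint8(121), np.uint8(105)]
```

Barrel edges moved (12.0, -8.9) px, which gives a ≈ 0.29. The tool's 25.4 mm sideways travel also gives 0.29, so I overshot and the ring overlay misled me. I raise to take the load again, go back 2.7 mm, then lower.

Request:
{"name": "step_arm", "arguments": {
  "motion": "100 -0.1 0 0.12 0 0 0;100 -0.1 0 0.12 0 0 0;100 0 0 0 0 0 0;100 0 0.09 0 0 0 0;100 0 0.09 0 0 0 0;100 0 0.09 0 0 0 0;100 0 0 0 0 0 0;100 0 0 0 0 0 0"
}}

```text
time: 11.18
tool_pos: [0.5363, 0.0681, 0.1298]
ee_rot: [-0.004, 0.701, -0.05]
wrist_force: [-1.9, -2.1, -2.0]
width: 0.0941
```

```bash
python3 - <<'E'
from h import *
stat(); B=snapshot("side")[:,:,::-1].copy(); cv2.imwrite("pics/side_q4.png",B)
g=cv2.cvtColor(B,cv2.COLOR_BGR2GRAY)
for r in range(250,268,2): print(r,[int(x) for x in g[r,362:380]])
cv2.imwrite("pics/bar2.png",cv2.resize(B[220:275,330:395],None,fx=8,fy=8,interpolation=cv2.INTER_NEAREST))
E
```

```text
t 11.1833 q [ 0.084 -0.385  2.214 -0.234  0.458  0.293] F [-1.9 -2.1 -2. ] p [0.5363 0.0681 0.1298]
250 [166, 165, 165, 158, 100, 43, 52, 82, 93, 82, 47, 64, 139, 170, 160, 148, 137, 142]
252 [129, 151, 165, 147, 84, 38, 40, 47, 52, 44, 41, 39, 92, 158, 169, 166, 165, 172]
254 [129, 155, 170, 142, 87, 54, 64, 59, 50, 58, 53, 69, 96, 112, 112, 128, 149, 172]
256 [86, 87, 76, 74, 67, 66, 69, 72, 70, 69, 58, 76, 67, 56, 57, 56, 59, 127]
258 [88, 89, 84, 53, 61, 69, 69, 69, 72, 72, 51, 61, 60, 129, 147, 122, 95, 137]
260 [87, 87, 79, 54, 38, 43, 41, 47, 51, 47, 43, 41, 55, 113, 127, 152, 161, 159]
262 [89, 89, 77, 57, 43, 41, 42, 43, 42, 46, 45, 40, 46, 78, 86, 84, 84, 79]
264 [91, 91, 91, 88, 84, 79, 78, 68, 73, 76, 79, 87, 88, 85, 86, 88, 85, 87]
266 [88, 95, 91, 88, 91, 89, 92, 88, 86, 88, 88, 86, 87, 88, 88, 86, 87, 87]
```

View pics/bar2.png

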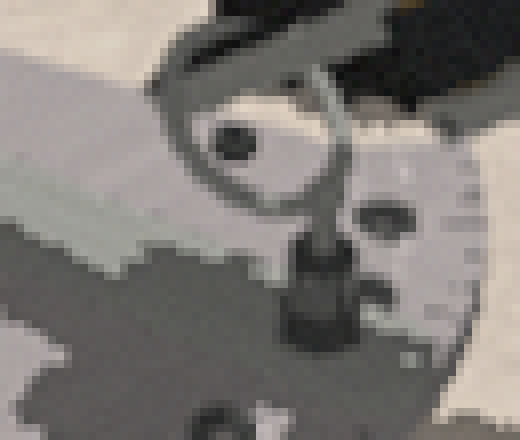

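The barrel has not moved back: the finger slid in the ring and carries only 2 N. The exposed pin shaft (about 3 px, 7 mm) suggests the round nose is seated partly on the hole's rim. I ease down a bit and push gently back.

Request:
{"name": "step_arm", "arguments": {
  "motion": "100 0.07 0 -0.08 0 0 0;100 0.06 0.05 -0.07 0 0 0;100 0 0.1 0 0 0 0;100 0 0.1 0 0 0 0;100 0 0 0 0 0 0;100 0 0 0 0 0 0"
}}

```text
time: 11.73
tool_pos: [0.5365, 0.0708, 0.128]
ee_rot: [-0.003, 0.701, -0.05]
wrist_force: [-0.3, -1.5, 0.3]
width: 0.0942
```

```bash
python3 - <<'E'
from h import *
stat(); B=snapshot("side")[:,:,::-1].copy(); cv2.imwrite("pics/side_q5.png",B)
cv2.imwrite("pics/bar3.png",cv2.resize(B[220:275,330:395],None,fx=8,fy=8,interpolation=cv2.INTER_NEAREST))
E
```

```text
t 11.7333 q [ 0.093 -0.379  2.214 -0.25   0.454  0.315] F [-0.3 -1.5  0.3] p [0.5365 0.0708 0.128 ]
```

View pics/bar3.png

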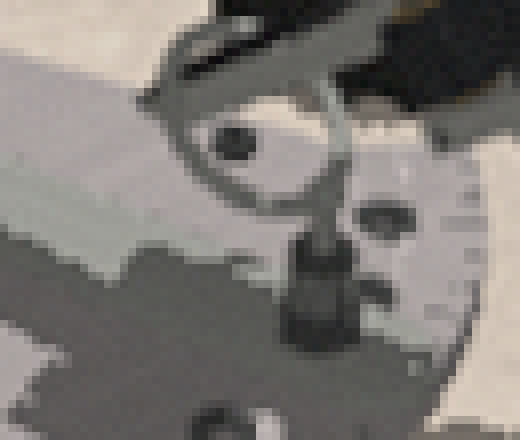

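Request:
{"name": "step_arm", "arguments": {
  "motion": "100 0 0.1 0 0 0 0;100 0 0.1 0 0 0 0;100 0 0 0 0 0 0"
}}

```text
time: 12.03
tool_pos: [0.5362, 0.0726, 0.1272]
ee_rot: [-0.004, 0.702, -0.05]
wrist_force: [-0.6, -2.6, -0.0]
width: 0.0941
```

Request:
{"name": "step_arm", "arguments": {
  "motion": "100 0 0.1 0 0 0 0;100 0 0.1 0 0 0 0;100 0 0 0 0 0 0"
}}

```text
time: 12.28
tool_pos: [0.5351, 0.0745, 0.125]
ee_rot: [-0.004, 0.707, -0.051]
wrist_force: [-0.6, -2.6, -6.1]
width: 0.0941
```

```bash
python3 - <<'E'
from h import *
stat(); B=snapshot("side")[:,:,::-1].copy(); cv2.imwrite("pics/side_q6.png",B)
cv2.imwrite("pics/bar4.png",cv2.resize(B[220:275,330:395],None,fx=8,fy=8,interpolation=cv2.INTER_NEAREST))
E
```

```text
t 12.2833 q [ 0.107 -0.374  2.215 -0.274  0.458  0.345] F [-0.6 -2.6 -6.1] p [0.5351 0.0745 0.125 ]
```

View pics/bar4.png

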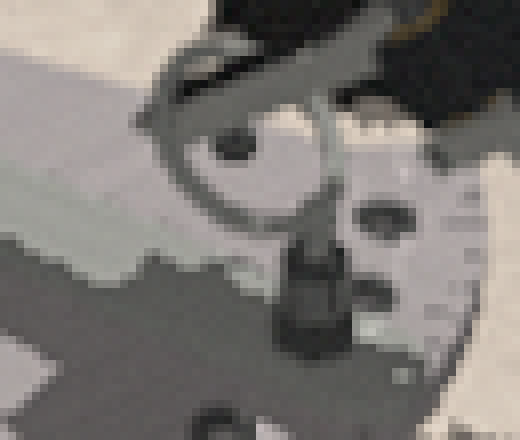

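The barrel shifted back to column about 369 (predicted 368.8) and the load jumped to 6.1 N: the pin dropped into the hole and the ring hangs on the finger. I lower it home.

Request:
{"name": "step_arm", "arguments": {
  "motion": "100 0.1 -0.05 -0.12 0 0 0;100 0.1 -0.05 -0.12 0 0 0;100 0 0 0 0 0 0"
}}

```text
time: 12.58
tool_pos: [0.5355, 0.0739, 0.1228]
ee_rot: [-0.003, 0.705, -0.049]
wrist_force: [-2.5, -0.1, -4.8]
width: 0.0938
```

Request:
{"name": "step_arm", "arguments": {
  "motion": "100 0.1 -0.05 -0.12 0 0 0;100 0.1 -0.05 -0.12 0 0 0;100 0 0 0 0 0 0"
}}

```text
time: 12.83
tool_pos: [0.5363, 0.0726, 0.1212]
ee_rot: [-0.004, 0.702, -0.05]
wrist_force: [-3.9, -0.5, -5.0]
width: 0.0936
```

Request:
{"name": "step_arm", "arguments": {
  "motion": "100 0.1 -0.05 -0.12 0 0 0;100 0.1 0 -0.12 0 0 0;100 0 0 0 0 0 0"
}}

```text
time: 13.08
tool_pos: [0.5375, 0.0721, 0.1202]
ee_rot: [-0.003, 0.698, -0.049]
wrist_force: [-3.2, -1.6, -1.1]
width: 0.0939
```

```bash
python3 - <<'E'
from h import *
stat(); B=snapshot("side")[:,:,::-1].copy(); cv2.imwrite("pics/side_q7.png",B)
cv2.imwrite("pics/bar5.png",cv2.resize(B[220:275,330:395],None,fx=8,fy=8,interpolation=cv2.INTER_NEAREST))
print(rel(Rt,target(.262)))
E
```

```text
t 13.0833 q [ 0.098 -0.364  2.224 -0.274  0.428  0.342] F [-3.2 -1.6 -1.1] p [0.5375 0.0721 0.1202]
(array([-0.06, -0.33,  0.29]), array([ 0.003,  0.   , -0.   ]))
```

View pics/bar5.png

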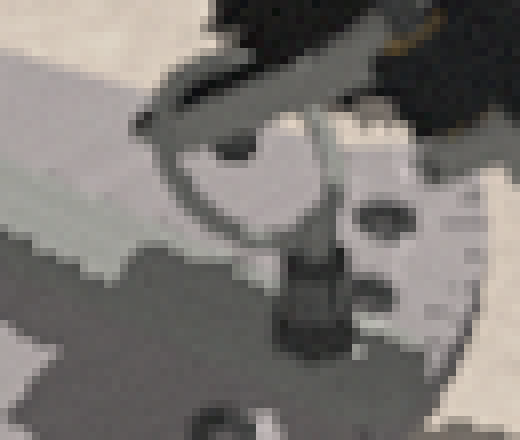

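The ring foot is now near the collar and the load is falling to 1 N. I centre the finger and lower it off the wire.

Request:
{"name": "step_arm", "arguments": {
  "motion": "100 0.05 -0.1 -0.2 0 0 0;100 0 -0.1 -0.25 0 0 0;100 0 -0.1 -0.25 0 0 0;100 0 -0.05 -0.2 0 0 0;100 0 0 0 0 0 0;100 0 0 0 0 0 0"
}}

```text
time: 13.63
tool_pos: [0.5311, 0.069, 0.1117]
ee_rot: [-0.003, 0.7, -0.049]
wrist_force: [0.2, -0.1, 0.1]
width: 0.0941
```

```bash
python3 - <<'E'
from h import *
stat(); B=snapshot("side")[:,:,::-1].copy(); cv2.imwrite("pics/side_q8.png",B)
cv2.imwrite("pics/bar6.png",cv2.resize(B[220:275,330:395],None,fx=8,fy=8,interpolation=cv2.INTER_NEAREST))
print(rel(Rt,target(.262)))
E
```

```text
t 13.6333 q [ 0.089 -0.371  2.246 -0.264  0.414  0.329] F [ 0.2 -0.1  0.1] p [0.5311 0.069  0.1117]
(array([-0.14,  0.01,  1.34]), array([ 0.003, -0.002, -0.001]))
```

View pics/bar6.png

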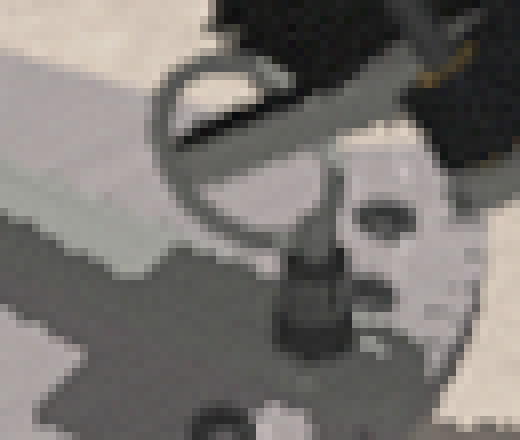

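Force is zero and the finger floats free in the opening. I withdraw along the finger.

Request:
{"name": "step_arm", "arguments": {
  "motion": "100 -0.5 0 0 0 0 0;100 -0.9 0 0 0 0 0;100 -1.2 0 0 0 0 0;100 -1.2 0 0 0 0 0;100 -1.2 0 0 0 0 0;100 -1.2 0 0 0 0 0;100 -1.2 0 0 0 0 0;100 -1.2 0 0 0 0 0;100 -1.0 0 0.2 0 0 0;100 -0.6 0 0.2 0 0 0;100 0 0 0 0 0 0"
}}

```text
time: 14.6
tool_pos: [0.4559, 0.073, 0.1826]
ee_rot: [-0.002, 0.697, -0.048]
wrist_force: [0.6, 0.1, 0.4]
width: 0.0941
```

```bash
python3 - <<'E'
from h import *
stat(); show("r1",("side","top"),.262,0)
cv2.imwrite("pics/side_end.png",snapshot("side")[:,:,::-1]);cv2.imwrite("pics/top_end.png",snapshot("top")[:,:,::-1])
print(board(cv2.imread("pics/top_end.png")))
E
```

```text
t 14.6 q [ 0.138 -0.696  2.269 -0.219  0.716  0.285] F [0.6 0.1 0.4] p [0.4559 0.073  0.1826]
(14, array([0.63498507, 0.06742869]), np.float64(-0.06317078279926204))
```

View pics/r1_side.png

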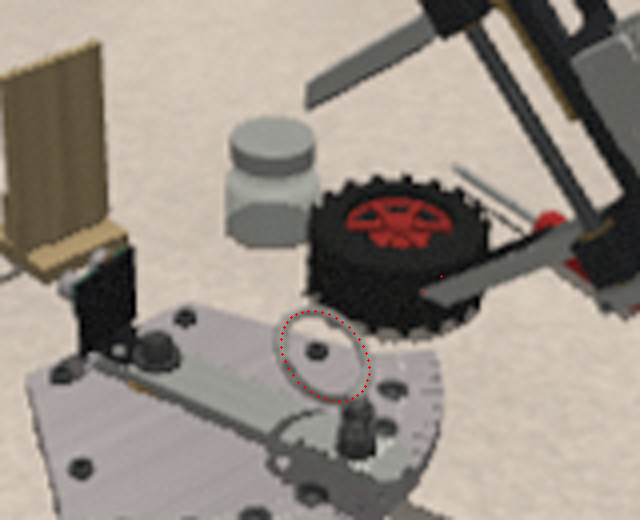

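View pics/r1_top.png

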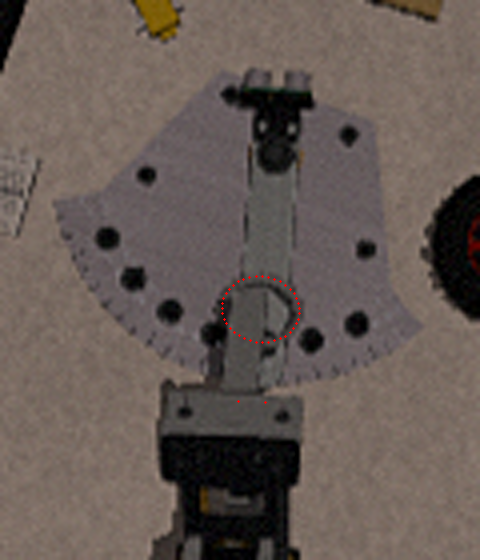

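The arm now lies over the next hole, the middle hole is open at top-view zoom (213,333), and the board yaw is -0.063 against an expected -0.070. I'll check that the ring seats on the collar exactly as at the start.

```bash
python3 - <<'E'
from h import *
A=cv2.imread("pics/side0.png");B=cv2.imread("pics/side_end.png")
out=np.hstack([cv2.resize(I[y:y+50,x:x+44],None,fx=9,fy=9,interpolation=cv2.INTER_NEAREST) for I,x,y in((A,332,230),(B,343,222))]);cv2.imwrite("pics/cmp.png",out)
E
```

```text
(no output)
```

View pics/cmp.png

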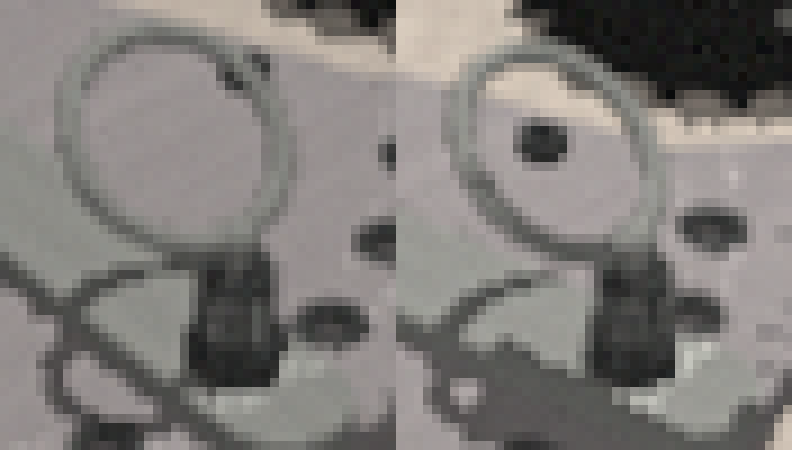

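View pics/side_end.png

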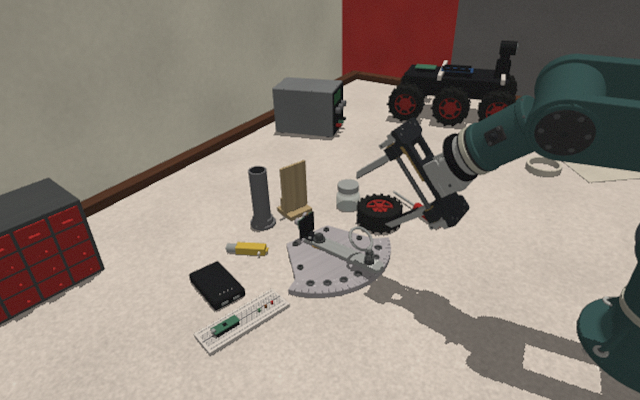

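The ring foot meets the collar exactly as at the start (barrel bottom 385 and foot 250 in both crops). The barrel moved (11.2, -8.0) px, about 0.27 rad. The reflectors and bystanders are where they were, and the tool is clear with no force. I'm handing in.

```bash
python3 - <<'E'
from h import *
A=cv2.imread("pics/side0.png").astype(int);B=cv2.imread("pics/side_end.png").astype(int)
print("changed px in pipe/panel/bystander area (left of rig):",(np.abs(A-B).max(2)[150:350,180:285]>40).sum())
stat(); print(robot.close_job())
E
```

```text
changed px in pipe/panel/bystander area (left of rig): 0
t 14.8 q [ 0.138 -0.692  2.271 -0.219  0.715  0.285] F [-0.5 -1.2 -0.3] p [0.4555 0.0726 0.1793]
the job is handed in; nothing more can be done
None
```

The sonar now faces the pipe with the pin dropped home in the next hole (+0.262). I handed the job in at 14.8 s with the tool clear of everything. I hooked the ring with the lower fingertip of the open gripper, lifted the pin about 13 mm and swung the arm.

**What went less cleanly:**
- **Overshoot:** the ring overlay wrongly read short, so I nudged to about 0.29 rad. The pin then rode on the plate or the hole's rim.
- **Recovery:** I took that reading from the barrel edges and the tool travel, and pushed gently back. The pin then dropped in, with the load stepping to 6 N and the barrel shifting to its expected place. After that I lowered it home.
- **Joint 4:** it came up to its limit (-1.076 of -1.08) during the first approach, so I re-pitched the tool before going on.

**Last checks:**
- **Pin:** the ring foot meets the barrel as in the starting picture.
- **Arm angle:** the barrel's shift gives about 0.27 rad. The board line gives yaw -0.063 against an expected -0.070, and the middle hole is open. In the side view the ring still sits about 1 px off the +0.262 overlay, the same bias that misled me before.
- **Bench:** no pixels changed in the strip left of the rig, which takes in the pipe, gear motor and power bank. The panel, wheel, jar, breadboard and screwdriver I checked only by eye, and they look unmoved.
- **Forces:** about 8 N vertical (10 N in all) was the most I saw at the wrist, and near zero at the end.

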